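# Hang the block holder on the turning rack's free branch

## Robot

A 6-joint arm with a two-finger parallel gripper is mounted at the origin on the work surface. World frame = base frame: x ahead of the robot, y to its left, z up, the work surface at z = 0. Lengths are in mm, angles in rad, forces in N, time in s.
With the tool pointing down it reaches from about 375 to 825 mm from the base axis. Payload 5.5 kg.
Tool frame: the origin (TCP) lies at the very end of the fingers, on their centre line; the grasp point (between the pads) lies 19 mm behind it; z points along the fingers, y is the line along which they close (so a half turn about z gives the same grasp; the last joint's range is limited). The gripper opens to 85 mm and grips with 20 to 120 N. Pads are 22 mm wide; open, the fingers measure 114 mm over their backs; the gripper's body (76 mm by 85 mm) begins 54 mm behind the grasp point. The pads swing forward as they close: fully open they stand 13 mm farther back than shut.
Start: joints at [1.143, 0.314, -0.047, 1.21, 0, 1.571], TCP at [248.918, 545.925, 231.299] pointing down, gripper open.
Joint ranges: [-2.67, 2.67], [-0.69, 1.73], [-1.03, 1.25], [-2.08, 2.16], [-1.42, 1.45], [-3.14, 3.14]. Speed limits (rad/s): [2.39, 2.39, 3.01, 3.14, 3.14, 3.14].

## Interface

Orientations are given as a unit quaternion [w, x, y, z].
In Python, from bench import ctrl gives the robot as it stands.
- The arm moves only by the tool servo_tool, never from a script. Its argument "moves" is a list of rows, each an object of numbers: "x", "y", "z": the shift along the tool's x, y, z in mm; "wx", "wy", "wz": the turn, a rotation vector about the tool's x, y, z in rad; "claw": the closure in counts, from 0 (fully open) to 255 (shut). A call has 1 to 10 rows; each row shifts and turns the commanded pose from where the row before left it, along the tool's axes as they then stand; what a row does not reach is not made up. A row lasts 1/12 s, in which the tool goes at most 41.7 mm and 7.16 degrees, less where a joint would pass 70% of its speed; a pose out of reach is approached as far as the arm can. A call with a gripper value outside its range is refused whole. The fingers move at their own pace and stop on an object; "newtons" is the grip in N (left out, the last holds). Time passes only in rows, so rows that do not move let the fingers close. It gives the time, the measured TCP pose, the force, the opening and the grip force at its end, in the units of the state.
- ctrl.sense(): the state, without advancing time (a new reading comes with each control period).
- ctrl.capture(name): name is "scene" or "top" or "wrist"; returns the picture (384x512x3 uint8, red, green, blue); there is no depth.
- ctrl.camera_model(name): a dict with "vertical_fov" (degrees; the focal length in pixels is half the picture's height over the tangent of half this angle, whatever the lens; pixels are square), "cx", "cy" (the principal point, pixels), "T" (4x4, takes a point from camera to world coordinates). Camera axes: x right, y down, z forward; pixel columns grow to the right and rows downward; lengths in mm; the calibration is good to about 2 mm. A picture is of the moment at which its call begins: read the wrist's pose just before it. camera_model takes no time and is no camera call; for the wrist camera it gives the pose at the moment of the call.
- ctrl.close_job(): hands the job in; it is judged then, once.
The state is a dict: "t": time; "q": joint angles; "qd": joint speeds; "effort": joint torques, N m; "tool_pos": TCP position; "orientation": TCP orientation; "wrist_force": force on the tool from outside, world axes, zero at the start; "wrist_torque": the same for the moment, N m; "grip_width": finger opening in mm; "grip_force": force on a finger pad.
Only numpy, scipy, OpenCV 4.12 (cv2) and the standard library are available. Lean on these libraries where they do the work, as an engineer would, in place of code of your own. Each camera call takes 0.05 s, during which the arm holds its last target. There are 200 camera calls.

## Task

First turn the block-holder rack until its one empty branch stands straight above the orange pointer on the rack's foot. Then lift the loose holder out of its stand and hang it by its eye on that branch; leave it hanging there freely, with the branch still above the pointer. Leave the jar, the carton and the spray bottle where they stand.

Things in the scene. Friction and masses are not known exactly. Their poses are not given: they have to be found in the camera images.
- rack: The rack: a white round foot (150 mm diameter) fixed to the bench, with a steel post and a hub on it. Origin: centre of the foot's underside, on the post axis. Hub and branches turn together about the upright post, either way, without stops, with 0.12 N m of dry friction: they stay where they are left.
- hub (a point): Post axis of the rack at the height of the branch axes, 200 mm above the bench. The hub (32 mm diameter) ends 8 mm above this. It carries three level round steel branches (10 mm diameter) 120 degrees apart, reaching 105 mm out from the post axis. x axis as for branch_tip.
- branch_tip (a point): Outer end of the free (empty) branch, on its axis, 105 mm from the post axis; x points outward along the branch, z up. Every branch ends here in a short upturn with a blue ball (14 mm diameter; centre 16 mm above the branch axis and 3 mm further out, top 23 mm above the axis).
- taken_a (a point): Middle of the eye's top of the holder (cream blocks) locked on the second branch, 74 mm from the post axis, 5 mm above the branch axis. It has the loose holder's shape, lies across its branch and reaches from 69 to 251 mm above the bench.
- taken_b (a point): The same point of the holder (tan blocks) locked on the third branch.
- pointer (a point): Tip of the orange pointer, a flat bar (20 mm wide, 10 mm thick, lying on the bench) that sticks out of the rack's foot roughly towards the robot; it does not turn with the branches. This point lies 105 mm out from the post axis, 10 mm above the bench; x points outward along the pointer. The free branch must stop straight above it.
- holder_grip (a point): Centre of the loose holder's black grip tab: 26 mm wide (along y), 12 mm thick (along x), free from 20 mm below to 18 mm above this point. z up, 164 mm above the holder's underside. The holder starts upright in the stand, its underside 12 mm above the bench; both faces are alike.
- holder_center (a point): Middle of the loose holder, half-way up (91 mm above its underside). It is a flat aluminium frame 182 mm tall, 80 mm wide (y), 12 mm thick (x), 0.2 to 0.4 kg: a plate 84 mm tall with three violet blocks standing 5 mm proud of both faces, above it the eye, on top the grip tab.
- holder_eye (a point): Topmost point of the loose holder's eye, on its mid-plane, 28 mm below holder_grip; here it hangs on a branch. The eye is a window through the frame along x, 46 mm wide (y), 52 mm high; its upper edge is a shallow peaked roof (5 mm lower at the sides) that centres itself on the branch.
- stand: Grey base plate (80 x 130 x 12 mm) fixed to the bench with a blue slot 22 mm deep (its rim 34 mm above the bench), open upward, 16 mm wide along x and 88 mm long along y, in which the holder stands. Origin: centre of its underside; the holder's axes start parallel to the stand's.
- jar: Bystander: amber jar, 60 mm diameter, 75 mm tall, origin at the centre of its underside. Leave it alone.
- carton: Bystander: cardboard box 70 x 100 x 45 mm, origin at the centre of its underside. Leave it alone.
- spray: Bystander: white bottle, 56 mm diameter, 150 mm tall, origin at the centre of its underside. Leave it alone.
Things that resemble listed ones, but are neither listed nor needed, are in the scene too. Of the things like the part that bears holder_grip, leave any that is red; of the rest the larger one is meant.

How it is judged:
By the outcome, as a careful person would: the job done as asked, in the order asked, and still so for the second after the job is handed in, with the robot touching nothing.
It also fails if it takes over 72 s, if anything falls off the work surface, if the arm or the gripper's body presses on something with over 40 N, if the wrist force passes 120 N, or if a joint passes its speed limit or range.

## Working session

There is one attempt and no reset: what is moved stays moved. The work goes in short steps, Python scripts to look and compute and a tool call to move; the robot and the scene stay as the last step left them, time stands still between calls to the robot, and variables do not carry over. Pictures are saved under pics/ and viewed, at most 10 in all, crops included, and the job is handed in when it is done.

Besides the shell and the picture viewer there is one more tool, called after ">>>" in YAML: its name, and indented under it one key for each argument. servo_tool: Moves the arm, as the interface text tells. Its arguments: {"type":"object","properties":{"moves":{"type":"array","items":{"type":"object","properties":{"x":{"type":"number"},"y":{"type":"number"},"z":{"type":"number"},"wx":{"type":"number"},"wy":{"type":"number"},"wz":{"type":"number"},"claw":{"type":"number"}}}},"newtons":{"type":"number"}},"required":["moves"]}

```bash
mkdir -p pics; ls
python3 - <<'E'
from bench import ctrl
import cv2,numpy as np
for n in ["scene","top"]:
    im=ctrl.capture(n); cv2.imwrite(f"pics/{n}0.png",cv2.resize(im[:,:,::-1],(800,600),interpolation=cv2.INTER_CUBIC))
    m=ctrl.camera_model(n); print(n,m["vertical_fov"],m["cx"],m["cy"],np.round(m["T"],3).tolist(),m.keys())
s=ctrl.sense(); print(s)
E
```

```text
pics
scene 54.8533774988455 257.15887274071224 189.36951928643543 [[-0.576, 0.564, -0.592, 1051.932], [0.818, 0.396, -0.418, 305.377], [-0.002, -0.725, -0.689, 663.243], [0.0, 0.0, 0.0, 1.0]] dict_keys(['vertical_fov', 'cx', 'cy', 'T'])
top 44.77799585758639 253.94935397374002 193.47578237016253 [[-0.029, -0.993, 0.112, 484.486], [-0.999, 0.031, 0.018, -0.232], [-0.021, -0.111, -0.994, 1252.952], [0.0, 0.0, 0.0, 1.0]] dict_keys(['vertical_fov', 'cx', 'cy', 'T'])
{'t': 0.1, 'q': array([ 1.14299175e+00,  3.14144667e-01, -4.79754092e-02,  1.21018356e+00,
       -1.02156179e-05,  1.57082177e+00]), 'qd': array([ 6.78226948e-04, -2.90954678e-03,  2.26958534e-03,  4.75980375e-05,
        1.75974947e-04, -8.48503898e-04]), 'effort': array([ 4.77337053e-04, -5.40765703e+01,  3.40541983e+01,  1.12248972e-02,
        7.70096085e-05, -5.25566897e-07]), 'tool_pos': array([248.71573227, 545.46116307, 230.52876106]), 'orientation': array([-1.54980957e-04,  2.12287228e-01,  9.77207023e-01, -7.37564179e-04]), 'wrist_force': array([0.66128054, 0.37703265, 0.10532132]), 'wrist_torque': array([ 0.00187143, -0.0146121 ,  0.02648909]), 'grip_force': 0.0, 'grip_width': 85.34949011010468}
```

View pics/scene0.png

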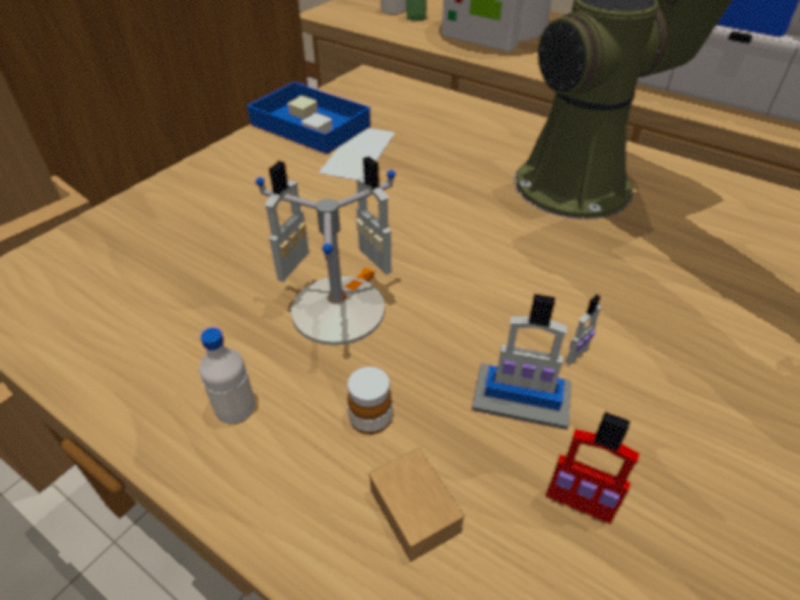

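View pics/top0.png

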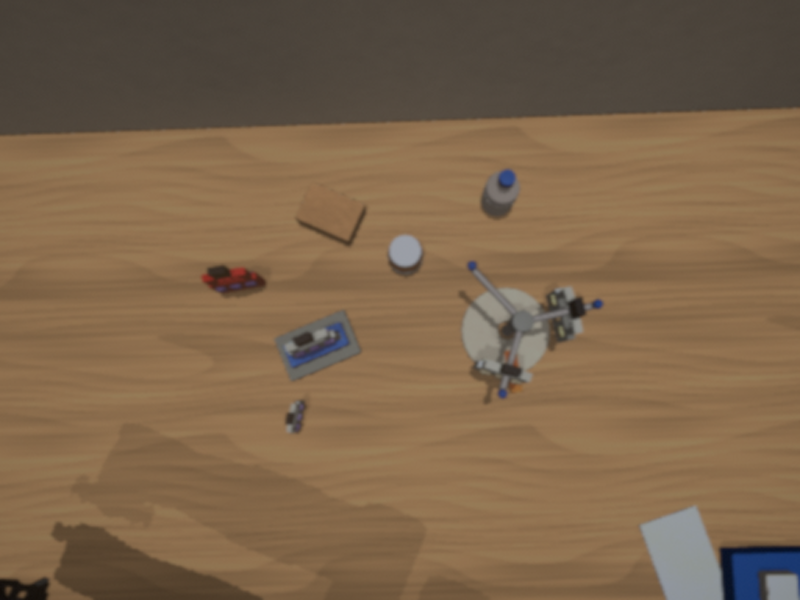

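```bash
cat > h.py <<'E'
from bench import ctrl
import cv2,numpy as np
def ray(n,u,v,m=None):
    m=m or ctrl.camera_model(n); f=192/np.tan(np.radians(m["vertical_fov"]/2)); T=np.array(m["T"])
    return T[:3,3], T[:3,:3]@np.array([(u-m["cx"])/f,(v-m["cy"])/f,1])
def hit(n,u,v,z,m=None):
    o,d=ray(n,u,v,m); return o+d*(z-o[2])/d[2]
def proj(n,p,m=None):
    m=m or ctrl.camera_model(n); f=192/np.tan(np.radians(m["vertical_fov"]/2)); T=np.array(m["T"])
    c=T[:3,:3].T@(np.array(p)-T[:3,3]); return np.array([m["cx"]+f*c[0]/c[2],m["cy"]+f*c[1]/c[2]])
def crop(n,name,x0,y0,w,h,im=None):
    im=ctrl.capture(n) if im is None else im
    s=min(800/w,600/h); cv2.imwrite(f"pics/{name}.png",cv2.resize(im[y0:y0+h,x0:x0+w,::-1],None,fx=s,fy=s,interpolation=cv2.INTER_CUBIC)); return s
E
python3 - <<'E'
from h import *
L={"hub":(522,320,208),"free":(472,266,216),"B":(598,304,216),"C":(502,393,216),"s1":(277,346,12),"s2":(346,312,12),"s3":(361,352,12),"s4":(293,380,12),"tab":(303,340,194),"foot":(505,331,5),"jar":(405,251,75),"spray":(507,178,150)}
for k,(u,v,z) in L.items(): print(k,np.round(hit("top",u*.64,v*.64,z),1))
L={"hub":(329,206,208),"free":(328,248,216),"B":(261,182,216),"C":(391,175,216),"pt":(372,272,10),"tabtop":(544,298,194),"foot":(338,308,3)}
for k,(u,v,z) in L.items(): print(k,np.round(hit("scene",u*.64,v*.64,z),1))
a=ctrl.capture("scene");b=ctrl.capture("top")
c1=cv2.resize(a[90:220,150:280],(400,400),interpolation=cv2.INTER_CUBIC)
c2=cv2.resize(b[155:265,280:390],(400,400),interpolation=cv2.INTER_CUBIC)
cv2.imwrite("pics/c1.png",np.hstack([c1,c2])[:,:,::-1])
E
```

```text
hub [ 570.6 -160.7  208. ]
free [650.  -91.5 216. ]
B [ 589.5 -268.4  216. ]
C [ 467.7 -126.4  216. ]
s1 [555.  228.6  12. ]
s2 [609.7 109.3  12. ]
s3 [540.5  85.1  12. ]
s4 [496.4 201.9  12. ]
tab [552.3 156.9 194. ]
foot [ 569.4 -161.9    5. ]
jar [700.9   4.7  75. ]
spray [ 796.6 -156.9  150. ]
hub [ 572.5 -154.8  208. ]
free [650.2 -89.5 216. ]
B [ 591.1 -264.   216. ]
C [ 470.5 -124.   216. ]
pt [ 471.8 -166.9   10. ]
tabtop [556.2 159.3 194. ]
foot [ 567.8 -163.4    3. ]
```

View pics/c1.png

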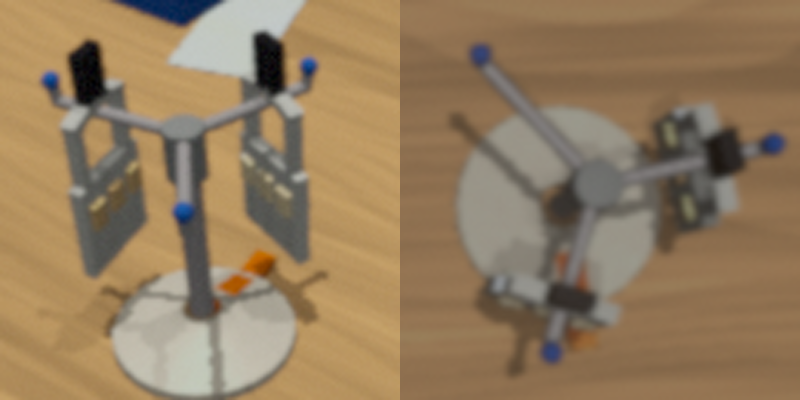

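Run:
```python
from h import *
for n,u,v in [("scene",150+261/3.077,90+254/3.077),("top",280+182/3.636,155+347/3.636)]:
    p=hit(n,u,v,10); d=p[:2]-[570,-161]; print(n,p.round(1),np.hypot(*d).round(1),np.degrees(np.arctan2(d[1],d[0])).round(1)%360)
# axis of pointer in scene: near foot
p=hit("scene",150+222/3.077,90+284/3.077,10);q=hit("scene",150+243/3.077,90+293/3.077,10);print(p,q)
c,R=np.array([570,-161]),70
print("target",c+R*np.array([np.cos(.7155),np.sin(.7155)]))
```

```text
scene [ 471.9 -177.9   10. ] 99.6 189.8
top [ 466.6 -174.7   10. ] 104.3 187.5
[ 521.71506489 -181.28832295   10.        ] [ 520.28653455 -159.70428018   10.        ]
target [ 622.83357367 -115.08035831]
```

>>> servo_tool:
  moves:
    - {"z":-35}
    - {"z":-35}
    - {"x":-30.7,"y":-22.3}
    - {"x":-30.7,"y":-22.3}
    - {"x":-30.7,"y":-22.3}
    - {"x":-30.7,"y":-22.3}
    - {"x":-30.7,"y":-22.3}
    - {"x":-30.7,"y":-22.3}
    - {"x":-30.7,"y":-22.3}
    - {"x":-30.7,"y":-22.3}

```text
$.moves[0]: bad value
```

>>> servo_tool:
  moves:
    - {"x":-30.7,"y":-22.3}
    - {"x":-30.7,"y":-22.3}
    - {"x":-30.7,"y":-22.3}
    - {"x":-30.7,"y":-22.3}
    - {"x":-30.7,"y":-22.3}
    - {"x":-30.7,"y":-22.3}
    - {"x":-30.7,"y":-22.3}
    - {"x":-30.7,"y":-22.3}
    - {"x":-30.7,"y":-22.3}
    - {"x":-30.7,"y":-22.3}

```text
$.moves[0]: bad value
```

>>> servo_tool:
  moves:
    - {"wz":0.111}
    - {"wz":0.111}
    - {"wz":0.111}
    - {"wz":0.111}
    - {"wz":0.111}
    - {"wz":0.111}
    - {"wz":0.111}
    - {"wz":0.111}
    - {"wz":0.111}
    - {"wz":0.111}

```text
$.moves[0]: bad value
```

>>> servo_tool:
  moves:
    - {"wz":0.111}
    - {"wz":0.111}
    - {"wz":0.111}
    - {"wz":0.111}
    - {"wz":0.111}
    - {"wz":0.111}
    - {"wz":0.111}
    - {"wz":0.111,"claw":135}
    - {"x":0}
    - {"x":0}

```text
$.moves[0]: bad value
```

```bash
cat >> h.py <<'E'
from scipy.spatial.transform import Rotation as Ro
def st():
    s=ctrl.sense(); w,x,y,z=s["orientation"]; R=Ro.from_quat([x,y,z,w]).as_matrix()
    print("t",round(s["t"],2),"tcp",s["tool_pos"].round(1),"xhead",np.degrees(np.arctan2(R[1,0],R[0,0])).round(2),"z",R[:,2].round(3),"q",s["q"].round(2),"F",s["wrist_force"].round(1),"T",s["wrist_torque"].round(2),"w",round(s["grip_width"],1),"g",round(s["grip_force"],1)); return s,R
def togo(x,y,z,head):
    s,R=st(); d=R.T@(np.array([x,y,z])-s["tool_pos"]); h=np.degrees(np.arctan2(R[1,0],R[0,0]))
    print("tool shift",d.round(1),"wz",np.radians(-((head-h+180)%360-180)).round(4))
E
python3 - <<'E'
from h import *
togo(623,-115,181,41)
crop("wrist","w1",0,0,512,384)
E
```

```text
t 0.2 tcp [248.8 545.6 230.8] xhead 155.49 z [-0.    -0.001 -1.   ] q [ 1.14  0.31 -0.05  1.21  0.    1.57] F [-1.3 -0.1 -0.4] T [ 0.02 -0.01  0.01] w 85.5 g 0.0
tool shift [-614.6 -445.8   50.2] wz 1.9982
```

View pics/w1.png

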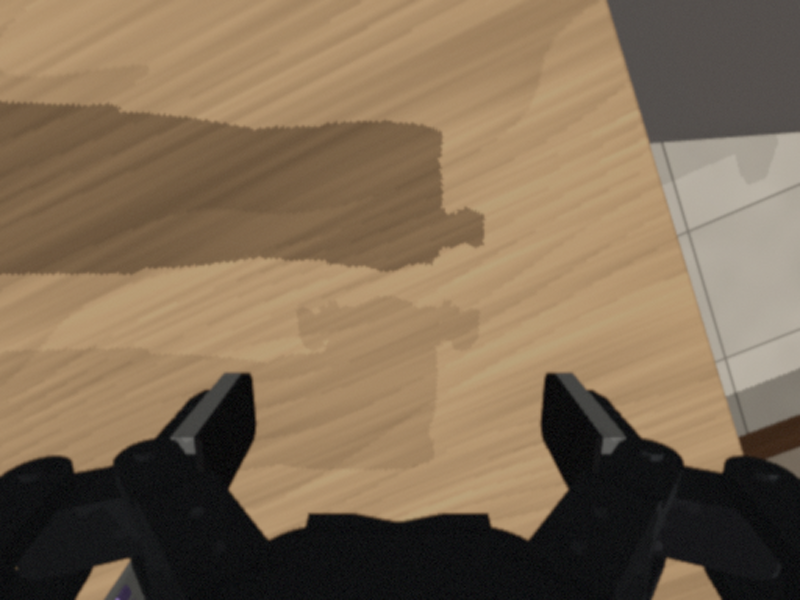

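The picture shows only the bench under the start pose: the calls were refused. Probably every field is needed in each row.

>>> servo_tool:
  moves:
    - {"x":0,"y":0,"z":-35,"wx":0,"wy":0,"wz":0,"claw":0}
    - {"x":0,"y":0,"z":-35,"wx":0,"wy":0,"wz":0,"claw":0}

```text
t: 0.42
tool_pos: [248.1, 544.1, 299.5]
orientation: [-0.001, 0.212, 0.977, -0.003]
wrist_force: [0.5, 1.2, 1.1]
grip_width: 85.3
grip_force: 0.0
```

>>> servo_tool:
  moves:
    - {"x":-30.7,"y":-22.3,"z":0,"wx":0,"wy":0,"wz":0,"claw":0}
    - {"x":-30.7,"y":-22.3,"z":0,"wx":0,"wy":0,"wz":0,"claw":0}
    - {"x":-30.7,"y":-22.3,"z":0,"wx":0,"wy":0,"wz":0,"claw":0}
    - {"x":-30.7,"y":-22.3,"z":0,"wx":0,"wy":0,"wz":0,"claw":0}
    - {"x":-30.7,"y":-22.3,"z":0,"wx":0,"wy":0,"wz":0,"claw":0}
    - {"x":-30.7,"y":-22.3,"z":0,"wx":0,"wy":0,"wz":0,"claw":0}
    - {"x":-30.7,"y":-22.3,"z":0,"wx":0,"wy":0,"wz":0,"claw":0}
    - {"x":-30.7,"y":-22.3,"z":0,"wx":0,"wy":0,"wz":0,"claw":0}
    - {"x":-30.7,"y":-22.3,"z":0,"wx":0,"wy":0,"wz":0,"claw":0}
    - {"x":-30.7,"y":-22.3,"z":0,"wx":0,"wy":0,"wz":0,"claw":0}

```text
t: 1.25
tool_pos: [436.2, 213.9, 301.4]
orientation: [0.0, 0.212, 0.977, 0.0]
wrist_force: [0.7, 0.2, -0.1]
grip_width: 85.2
grip_force: 0.0
```

>>> servo_tool:
  moves:
    - {"x":-30.7,"y":-22.3,"z":0,"wx":0,"wy":0,"wz":0,"claw":0}
    - {"x":-30.7,"y":-22.3,"z":0,"wx":0,"wy":0,"wz":0,"claw":0}
    - {"x":-30.7,"y":-22.3,"z":0,"wx":0,"wy":0,"wz":0,"claw":0}
    - {"x":-30.7,"y":-22.3,"z":0,"wx":0,"wy":0,"wz":0,"claw":0}
    - {"x":-30.7,"y":-22.3,"z":0,"wx":0,"wy":0,"wz":0,"claw":0}
    - {"x":-30.7,"y":-22.3,"z":0,"wx":0,"wy":0,"wz":0,"claw":0}
    - {"x":-30.7,"y":-22.3,"z":0,"wx":0,"wy":0,"wz":0,"claw":0}
    - {"x":-30.7,"y":-22.3,"z":0,"wx":0,"wy":0,"wz":0,"claw":0}
    - {"x":-30.7,"y":-22.3,"z":0,"wx":0,"wy":0,"wz":0,"claw":0}
    - {"x":-30.7,"y":-22.3,"z":0,"wx":0,"wy":0,"wz":0,"claw":0}

```text
t: 2.08
tool_pos: [623.1, -116.5, 301.2]
orientation: [-0.0, 0.212, 0.977, 0.0]
wrist_force: [0.2, -0.3, 0.5]
grip_width: 85.5
grip_force: 0.0
```

>>> servo_tool:
  moves:
    - {"x":0,"y":0,"z":0,"wx":0,"wy":0,"wz":0.111,"claw":0}
    - {"x":0,"y":0,"z":0,"wx":0,"wy":0,"wz":0.111,"claw":0}
    - {"x":0,"y":0,"z":0,"wx":0,"wy":0,"wz":0.111,"claw":0}
    - {"x":0,"y":0,"z":0,"wx":0,"wy":0,"wz":0.111,"claw":0}
    - {"x":0,"y":0,"z":0,"wx":0,"wy":0,"wz":0.111,"claw":0}
    - {"x":0,"y":0,"z":0,"wx":0,"wy":0,"wz":0.111,"claw":0}
    - {"x":0,"y":0,"z":0,"wx":0,"wy":0,"wz":0.111,"claw":0}
    - {"x":0,"y":0,"z":0,"wx":0,"wy":0,"wz":0.111,"claw":0}
    - {"x":0,"y":0,"z":0,"wx":0,"wy":0,"wz":0.111,"claw":0}

```text
t: 2.83
tool_pos: [622.4, -114.6, 301.1]
orientation: [-0.0, 0.656, 0.754, -0.0]
wrist_force: [-0.1, 0.3, -0.6]
grip_width: 85.0
grip_force: 0.0
```

>>> servo_tool:
  moves:
    - {"x":0,"y":0,"z":0,"wx":0,"wy":0,"wz":0.111,"claw":0}
    - {"x":0,"y":0,"z":0,"wx":0,"wy":0,"wz":0.111,"claw":0}
    - {"x":0,"y":0,"z":0,"wx":0,"wy":0,"wz":0.111,"claw":0}
    - {"x":0,"y":0,"z":0,"wx":0,"wy":0,"wz":0.111,"claw":0}
    - {"x":0,"y":0,"z":0,"wx":0,"wy":0,"wz":0.111,"claw":0}
    - {"x":0,"y":0,"z":0,"wx":0,"wy":0,"wz":0.111,"claw":0}
    - {"x":0,"y":0,"z":0,"wx":0,"wy":0,"wz":0.111,"claw":100}
    - {"x":0,"y":0,"z":0,"wx":0,"wy":0,"wz":0.111,"claw":100}
    - {"x":0,"y":0,"z":0,"wx":0,"wy":0,"wz":0.111,"claw":100}
    - {"x":0,"y":0,"z":0,"wx":0,"wy":0,"wz":0,"claw":100}

```text
t: 3.67
tool_pos: [622.5, -114.6, 301.1]
orientation: [-0.0, 0.937, 0.349, -0.0]
wrist_force: [0.4, -0.5, -0.3]
grip_width: 51.9
grip_force: 0.0
```

Run:
```python
from h import *
togo(623,-115,181,41)
m=ctrl.camera_model("wrist"); print(np.round(m["T"],2).tolist(), proj("wrist",[623,-115,205]), proj("wrist",[570,-161,208]))
crop("wrist","w2",0,0,512,384)
```

```text
t 3.67 tcp [ 622.5 -114.6  301.1] xhead 40.86 z [-0.  0. -1.] q [-0.18  0.36  0.18  1.39  0.    2.25] F [ 0.4 -0.5 -0.3] T [-0.04  0.01  0.02] w 51.9 g 0.0
tool shift [  0.2   0.7 120.1] wz -0.0025
[[0.65, -0.73, -0.2, 673.84], [-0.76, -0.63, -0.18, -69.76], [0.0, 0.27, -0.96, 443.31], [0.0, 0.0, 0.0, 1.0]] [255.70926837 191.22708629] [255.827354   270.95714424]
```

View pics/w2.png

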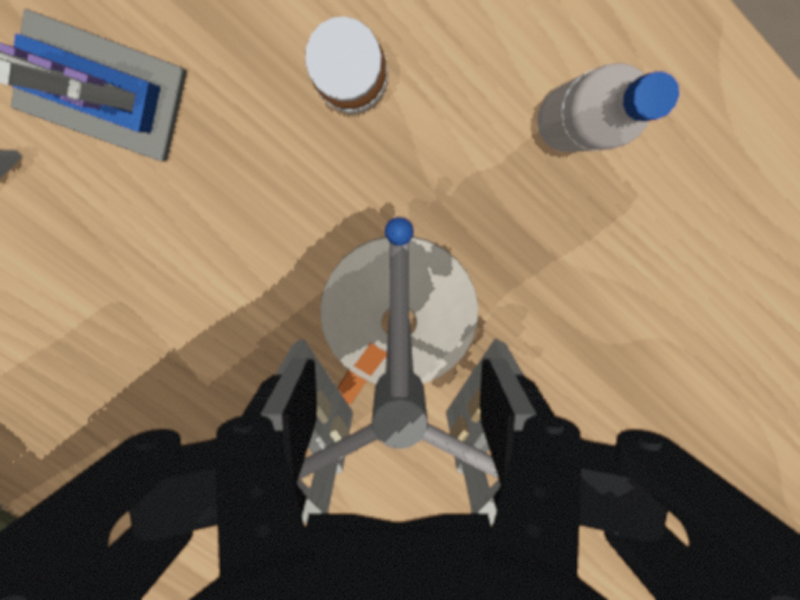

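The branch lies midway between the fingers: hub at (400,422), ball at (399,231). The pointer top runs from about (374,358) to its tip near (344,393).

>>> servo_tool:
  moves:
    - {"x":0,"y":0,"z":30,"wx":0,"wy":0,"wz":0,"claw":100}
    - {"x":0,"y":0,"z":30,"wx":0,"wy":0,"wz":0,"claw":100}
    - {"x":0,"y":0,"z":30,"wx":0,"wy":0,"wz":0,"claw":100}
    - {"x":0,"y":0,"z":28,"wx":0,"wy":0,"wz":0,"claw":150}
    - {"x":0,"y":0,"z":0,"wx":0,"wy":0,"wz":0,"claw":205}
    - {"x":0,"y":0,"z":0,"wx":0,"wy":0,"wz":0,"claw":205}
    - {"x":0,"y":0,"z":0,"wx":0,"wy":0,"wz":0,"claw":205}
  newtons: 20

```text
t: 4.3
tool_pos: [623.4, -114.7, 185.0]
orientation: [0.0, 0.936, 0.351, 0.001]
wrist_force: [0.2, -0.6, 0.3]
grip_width: 16.9
grip_force: 0.0
```

Run:
```python
from h import *
m=dict(vertical_fov=ctrl.camera_model("wrist")["vertical_fov"],cx=ctrl.camera_model("wrist")["cx"],cy=ctrl.camera_model("wrist")["cy"])
s,R=st()
# camera pose at picture w2: now pose shifted up
T=np.array(ctrl.camera_model("wrist")["T"]); T[:3,3]+=np.array([622.5,-114.6,301.1])-s["tool_pos"]; m["T"]=T
for u,v,z in [(374,358,10),(344,393,10),(400,422,208),(399,231,216),(400,312,0),(400,320,3)]:
    p=hit("wrist",u*.64,v*.64,z,m); d=p[:2]-[570,-161]; print(p.round(1),np.hypot(*d).round(1),(np.degrees(np.arctan2(d[1],d[0]))%360).round(1))
```

```text
t 4.3 tcp [ 623.4 -114.7  185. ] xhead 41.09 z [ 0.002 -0.    -1.   ] q [-0.18  0.4  -0.04  1.14  0.    2.24] F [ 0.2 -0.6  0.3] T [ 0.03 -0.03 -0.02] w 16.9 g 0.0
[ 521.  -172.9   10. ] 50.4 193.6
[ 473.  -174.6   10. ] 97.9 188.0
[ 571.2 -160.8  208. ] 1.2 9.7
[650.5 -90.9 216. ] 106.7 41.1
[ 570.4 -163.3    0. ] 2.3 279.7
[ 565.  -167.9    3. ] 8.5 234.2
```

>>> servo_tool:
  moves:
    - {"x":-0.38,"y":-7.32,"z":0,"wx":0,"wy":0,"wz":-0.1047,"claw":205}
    - {"x":-0.38,"y":-7.32,"z":0,"wx":0,"wy":0,"wz":-0.1047,"claw":205}
    - {"x":-0.38,"y":-7.32,"z":0,"wx":0,"wy":0,"wz":-0.1047,"claw":205}
    - {"x":-0.38,"y":-7.32,"z":0,"wx":0,"wy":0,"wz":-0.1047,"claw":205}
    - {"x":-0.38,"y":-7.32,"z":0,"wx":0,"wy":0,"wz":-0.1047,"claw":205}
    - {"x":-0.38,"y":-7.32,"z":0,"wx":0,"wy":0,"wz":-0.1047,"claw":205}

```text
t: 4.8
tool_pos: [587.7, -92.4, 186.5]
orientation: [0.002, 0.781, 0.625, 0.002]
wrist_force: [1.9, 0.5, -1.2]
grip_width: 16.6
grip_force: 0.9
```

Run:
```python
from h import *
a=np.radians(77); togo(571+70*np.cos(a),-161+70*np.sin(a),185,77)
```

```text
t 4.8 tcp [587.7 -92.4 186.5] xhead 77.37 z [ 0.006 -0.001 -1.   ] q [-0.16  0.32 -0.14  1.1   0.    1.64] F [ 1.9  0.5 -1.2] T [ 0.07 -0.41 -0.02] w 16.6 g 0.9
tool shift [-0.6 -0.8  1.4] wz 0.0065
```

Tracks well; continue.

>>> servo_tool:
  moves:
    - {"x":-0.38,"y":-7.32,"z":0,"wx":0,"wy":0,"wz":-0.1047,"claw":205}
    - {"x":-0.38,"y":-7.32,"z":0,"wx":0,"wy":0,"wz":-0.1047,"claw":205}
    - {"x":-0.38,"y":-7.32,"z":0,"wx":0,"wy":0,"wz":-0.1047,"claw":205}
    - {"x":-0.38,"y":-7.32,"z":0,"wx":0,"wy":0,"wz":-0.1047,"claw":205}
    - {"x":-0.38,"y":-7.32,"z":0,"wx":0,"wy":0,"wz":-0.1047,"claw":205}
    - {"x":-0.38,"y":-7.32,"z":0,"wx":0,"wy":0,"wz":-0.1047,"claw":205}
    - {"x":-0.38,"y":-7.32,"z":0,"wx":0,"wy":0,"wz":-0.1047,"claw":205}
    - {"x":-0.38,"y":-7.32,"z":0,"wx":0,"wy":0,"wz":-0.1047,"claw":205}
    - {"x":-0.38,"y":-7.32,"z":0,"wx":0,"wy":0,"wz":-0.1047,"claw":205}

```text
t: 5.55
tool_pos: [525.7, -107.4, 186.5]
orientation: [0.002, 0.412, 0.911, 0.001]
wrist_force: [1.2, 3.3, 0.2]
grip_width: 16.5
grip_force: 1.0
```

>>> servo_tool:
  moves:
    - {"x":-0.38,"y":-7.32,"z":0,"wx":0,"wy":0,"wz":-0.1047,"claw":205}
    - {"x":-0.38,"y":-7.32,"z":0,"wx":0,"wy":0,"wz":-0.1047,"claw":205}
    - {"x":-0.38,"y":-7.32,"z":0,"wx":0,"wy":0,"wz":-0.1047,"claw":205}
    - {"x":-0.38,"y":-7.32,"z":0,"wx":0,"wy":0,"wz":-0.1047,"claw":205}
    - {"x":-0.38,"y":-7.32,"z":0,"wx":0,"wy":0,"wz":-0.1047,"claw":205}
    - {"x":-0.38,"y":-7.32,"z":0,"wx":0,"wy":0,"wz":-0.1047,"claw":205}
    - {"x":-0.38,"y":-7.32,"z":0,"wx":0,"wy":0,"wz":-0.1047,"claw":205}
    - {"x":-0.38,"y":-7.32,"z":0,"wx":0,"wy":0,"wz":-0.1047,"claw":205}
    - {"x":-0.38,"y":-7.32,"z":0,"wx":0,"wy":0,"wz":-0.1047,"claw":205}

```text
t: 6.3
tool_pos: [501.1, -166.9, 186.1]
orientation: [0.002, -0.047, 0.999, -0.0]
wrist_force: [-2.2, 1.8, 0.3]
grip_width: 16.7
grip_force: 1.0
```

Run:
```python
from h import *
a=np.radians(188); togo(571+70*np.cos(a),-161+70*np.sin(a),185,188)
m=ctrl.camera_model("wrist"); T=np.array(m["T"]); print(T[:3,3].round(1))
a=ctrl.capture("scene"); b=ctrl.capture("wrist")
c1=cv2.resize(a[90:220,150:280],(400,400),interpolation=cv2.INTER_CUBIC)
c2=cv2.resize(b,(400,300),interpolation=cv2.INTER_CUBIC); c2=np.vstack([c2,c2[:100]*0])
cv2.imwrite("pics/c2.png",np.hstack([c1,c2])[:,:,::-1])
```

```text
t 6.3 tcp [ 501.1 -166.9  186.1] xhead -174.65 z [ 0.004 -0.    -1.   ] q [-0.32  0.2  -0.3   1.07  0.   -0.42] F [-2.2  1.8  0.3] T [0.43 0.27 0.01] w 16.7 g 1.0
tool shift [-0.2 -3.9  1.1] wz -0.0462
[ 432.3 -173.   328.1]
```

View pics/c2.png

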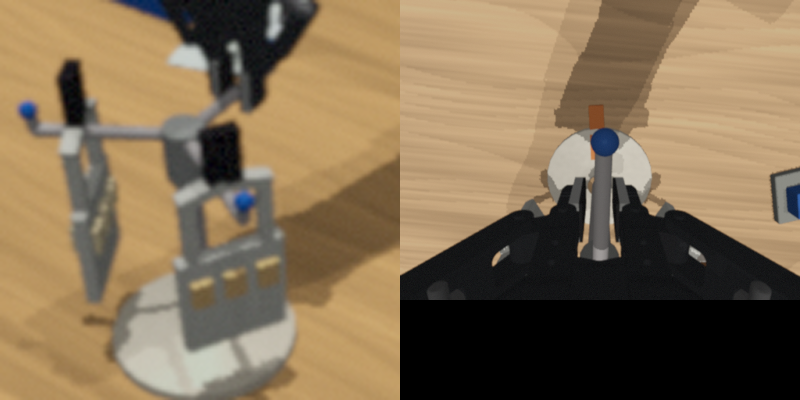

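Branch now nearly over the pointer; in the wrist picture the orange bar shows slightly left of the ball (ball at (604,142), bar tip at about (596,105)). I turn the rest, close to centre, and measure the bar.

>>> servo_tool:
  moves:
    - {"x":-0.1,"y":-3.9,"z":1,"wx":0,"wy":0,"wz":-0.046,"claw":205}
    - {"x":0,"y":0,"z":0,"wx":0,"wy":0,"wz":0,"claw":235}
    - {"x":0,"y":0,"z":0,"wx":0,"wy":0,"wz":0,"claw":235}
    - {"x":0,"y":0,"z":0,"wx":0,"wy":0,"wz":0,"claw":235}
    - {"x":0,"y":0,"z":0,"wx":0,"wy":0,"wz":0,"claw":235}

```text
t: 6.82
tool_pos: [501.8, -171.0, 184.2]
orientation: [0.002, -0.065, 0.998, -0.001]
wrist_force: [-1.5, -0.7, 6.7]
grip_width: 8.7
grip_force: 20.5
```

```bash
cat > ang.py <<'E'
from h import *
def ang(n,c=np.array([571,-161.])):
    m=ctrl.camera_model(n); im=ctrl.capture(n); hsv=cv2.cvtColor(im,cv2.COLOR_RGB2HSV)
    mk=cv2.inRange(hsv,(5,170,70),(16,255,255)); k,l,sx,_=cv2.connectedComponentsWithStats(mk)
    P=[]
    for i in range(1,k):
        if sx[i,4]<15: continue
        vs,us=np.nonzero(l==i); q=np.array([hit(n,u,v,10,m)[:2] for u,v in zip(us,vs)])-c
        r=np.hypot(*q.T); 
        if r.min()<130: P.append(q)
    q=np.vstack(P); r=np.hypot(*q.T); a=np.degrees(np.arctan2(q[:,1],q[:,0]))%360
    for lo in range(40,120,8):
        s=(r>=lo)&(r<lo+8)
        if s.sum()>3: 
            t=a[s]; print(lo,s.sum(),"ang",t.min().round(1),t.max().round(1),"mid",((t.min()+t.max())/2).round(1),"width",(np.radians(t.max()-t.min())*(lo+4)).round(1))
    b=cv2.inRange(hsv,(105,150,60),(125,255,255)); k,l,sx,ce=cv2.connectedComponentsWithStats(b)
    for i in range(1,k):
        d=hit(n,*ce[i],216,m)[:2]-c
        if sx[i,4]>10 and 95<np.hypot(*d)<120: print("ball",ce[i].round(1),np.hypot(*d).round(1),(np.degrees(np.arctan2(d[1],d[0]))%360).round(2))
E
python3 -c "
from ang import *
st(); ang('wrist'); ang('scene'); ang('top')"
```

```text
t 6.82 tcp [ 501.8 -171.   184.2] xhead -172.51 z [ 0.003 -0.002 -1.   ] q [-0.33  0.2  -0.3   1.06 -0.   -0.46] F [-1.5 -0.7  6.7] T [-0.17  0.12  0.06] w 8.7 g 20.5
72 32 ang 181.9 194.7 mid 188.3 width 17.0
80 140 ang 182.1 194.6 mid 188.3 width 18.4
88 137 ang 182.5 194.0 mid 188.3 width 18.4
96 136 ang 183.0 193.4 mid 188.2 width 18.1
104 69 ang 183.4 192.9 mid 188.1 width 17.9
ball [253.8 182.9] 110.3 187.93Traceback (most recent call last):
  File "<string>", line 3, in <module>
    st(); ang('wrist'); ang('scene'); ang('top')
                        ~~~^^^^^^^^^
  File "ang.py", line 11, in ang
    q=np.vstack(P); r=np.hypot(*q.T); a=np.degrees(np.arctan2(q[:,1],q[:,0]))%360
    return _nx.concatenate(arrs, 0, dtype=dtype, casting=casting)
           ~~~~~~~~~~~~~~~^^^^^^^^^^^^^^^^^^^^^^^^^^^^^^^^^^^^^^^
ValueError: need at least one array to concatenate
```

Pointer at 188.2°, branch at 187.9°: aligned. Release, rise, go to the holder.

>>> servo_tool:
  moves:
    - {"x":0,"y":0,"z":0,"wx":0,"wy":0,"wz":0,"claw":190}
    - {"x":0,"y":0,"z":0,"wx":0,"wy":0,"wz":0,"claw":150}
    - {"x":0,"y":0,"z":0,"wx":0,"wy":0,"wz":0,"claw":120}
    - {"x":0,"y":0,"z":-15,"wx":0,"wy":0,"wz":0,"claw":120}
    - {"x":0,"y":0,"z":-35,"wx":0,"wy":0,"wz":0,"claw":120}
    - {"x":0,"y":0,"z":-35,"wx":0,"wy":0,"wz":0,"claw":120}
    - {"x":0,"y":0,"z":-35,"wx":0,"wy":0,"wz":0,"claw":120}

```text
t: 7.5
tool_pos: [499.6, -170.1, 303.2]
orientation: [-0.001, -0.066, 0.998, 0.0]
wrist_force: [1.2, 0.0, -0.3]
grip_width: 45.2
grip_force: 0.0
```

>>> servo_tool:
  moves:
    - {"x":-10.3,"y":35.4,"z":0,"wx":0,"wy":0,"wz":0,"claw":120}
    - {"x":-10.3,"y":35.4,"z":0,"wx":0,"wy":0,"wz":0,"claw":120}
    - {"x":-10.3,"y":35.4,"z":0,"wx":0,"wy":0,"wz":0,"claw":120}
    - {"x":-10.3,"y":35.4,"z":0,"wx":0,"wy":0,"wz":0,"claw":120}
    - {"x":-10.3,"y":35.4,"z":0,"wx":0,"wy":0,"wz":0,"claw":120}
    - {"x":-10.3,"y":35.4,"z":0,"wx":0,"wy":0,"wz":0,"claw":120}
    - {"x":-10.3,"y":35.4,"z":0,"wx":0,"wy":0,"wz":0,"claw":120}
    - {"x":-10.3,"y":35.4,"z":0,"wx":0,"wy":0,"wz":0,"claw":120}
    - {"x":-10.3,"y":35.4,"z":0,"wx":0,"wy":0,"wz":0,"claw":120}

```text
t: 8.25
tool_pos: [549.7, 159.5, 302.1]
orientation: [-0.0, -0.066, 0.998, -0.0]
wrist_force: [1.0, 1.2, -0.6]
grip_width: 45.4
grip_force: 0.0
```

>>> servo_tool:
  moves:
    - {"x":0,"y":0,"z":0,"wx":0,"wy":0,"wz":0.108,"claw":100}
    - {"x":0,"y":0,"z":0,"wx":0,"wy":0,"wz":0.108,"claw":100}
    - {"x":0,"y":0,"z":0,"wx":0,"wy":0,"wz":0.108,"claw":100}
    - {"x":0,"y":0,"z":0,"wx":0,"wy":0,"wz":0.108,"claw":100}
    - {"x":0,"y":0,"z":0,"wx":0,"wy":0,"wz":0.108,"claw":100}
    - {"x":0,"y":0,"z":0,"wx":0,"wy":0,"wz":0.108,"claw":100}

```text
t: 8.75
tool_pos: [549.7, 157.8, 301.9]
orientation: [-0.0, 0.257, 0.966, -0.0]
wrist_force: [-0.1, 0.7, -0.4]
grip_width: 52.2
grip_force: 0.0
```

>>> servo_tool:
  moves:
    - {"x":0,"y":0,"z":0,"wx":0,"wy":0,"wz":0.108,"claw":100}
    - {"x":0,"y":0,"z":0,"wx":0,"wy":0,"wz":0.108,"claw":100}
    - {"x":0,"y":0,"z":0,"wx":0,"wy":0,"wz":0.108,"claw":100}
    - {"x":0,"y":0,"z":0,"wx":0,"wy":0,"wz":0.108,"claw":100}
    - {"x":0,"y":0,"z":0,"wx":0,"wy":0,"wz":0.108,"claw":100}
    - {"x":0,"y":0,"z":0,"wx":0,"wy":0,"wz":0.108,"claw":100}
    - {"x":0,"y":0,"z":0,"wx":0,"wy":0,"wz":0,"claw":100}

```text
t: 9.33
tool_pos: [549.7, 157.7, 302.0]
orientation: [-0.0, 0.551, 0.835, -0.0]
wrist_force: [1.2, 0.3, -0.1]
grip_width: 51.9
grip_force: 0.0
```

Run:
```python
from h import *
togo(552,157,160,113)
print(np.round(ctrl.camera_model("wrist")["T"],4).tolist(),proj("wrist",[552,157,194]))
crop("wrist","w3",0,0,512,384)
```

```text
t 9.33 tcp [549.7 157.7 302. ] xhead 113.18 z [-0.001 -0.    -1.   ] q [0.28 0.24 0.02 1.35 0.   1.45] F [ 1.2  0.3 -0.1] T [-0.04  0.05  0.04] w 51.9 g 0.0
tool shift [ -1.5   1.9 142. ] wz 0.0032
[[0.9195, 0.3787, 0.1055, 522.6932], [0.3931, -0.8853, -0.2483, 220.6168], [-0.0007, 0.2698, -0.9629, 444.2243], [0.0, 0.0, 0.0, 1.0]] [257.01478845 189.59125971]
```

View pics/w3.png

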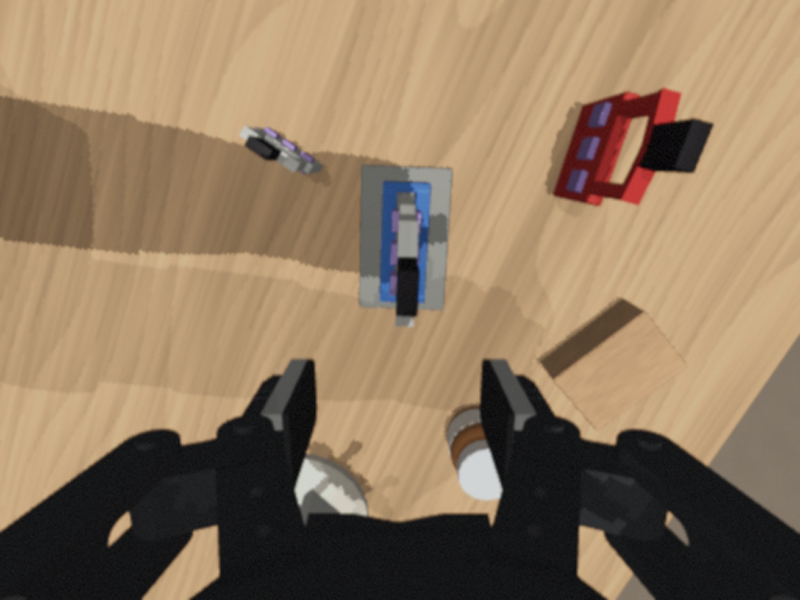

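The wrist picture shows the loose holder upright in its stand (plate corners (361,167), (452,168), (444,308), (359,305)); the black tab spans (397–419, 258–318), whose lower end 318 is the far edge of its top face. The red one and the small one stand apart.

Run:
```python
from h import *
h=lambda u,v,z: hit("wrist",u*.64,v*.64,z)[:2]
C=[h(*c,12) for c in [(361,167),(452,168),(444,308),(359,305)]]
print(np.round(C,1),np.mean(C,0).round(1))
for i,j in [(3,0),(2,1)]:
    d=C[j]-C[i]; print(np.hypot(*d).round(1),np.degrees(np.arctan2(d[1],d[0])).round(2))
e=h(407,317,194); l=h(397,300,194); r=h(418,300,194); print("far edge",e,"width",np.hypot(*(l-r)),(l+r)/2)
im=ctrl.capture("wrist"); g=im.max(2)[155:215,240:285]
print("cols",)
for v in range(160,208,4): 
    us=np.nonzero(im[v,245:275].max(1)<60)[0]; print(v,(us.min()+245,us.max()+245,im[v,262].tolist()) if len(us) else None)
for k in (8,-8+0): pass
a=np.radians(113.2); c=e+13*np.array([np.cos(a),np.sin(a)]); print("tab centre",c)
togo(*c,162,113)
for o in (-20,-13,13,20): print(o,(proj("wrist",[*(np.mean(C,0)+o*np.array([np.cos(a),np.sin(a)])),194])/.64).round(1))
```

```text
[[494.8 203.5]
 [567.6 234.2]
 [614.7 116.2]
 [540.4  87.1]] [554.4 160.3]
125.0 111.39
127.1 111.79
far edge [559.47355386 147.37400238] width 11.364400326004265 [555.83029737 156.33435417]
cols
160 None
164 None
168 (np.int64(255), np.int64(266), [12, 13, 15])
172 (np.int64(254), np.int64(266), [10, 7, 10])
176 (np.int64(254), np.int64(267), [23, 24, 24])
180 (np.int64(254), np.int64(266), [29, 27, 28])
184 (np.int64(254), np.int64(266), [23, 21, 22])
188 (np.int64(254), np.int64(266), [26, 24, 23])
192 (np.int64(254), np.int64(266), [26, 28, 29])
196 (np.int64(254), np.int64(266), [24, 22, 24])
200 (np.int64(254), np.int64(265), [20, 16, 19])
204 None
tab centre [554.35230904 159.32276179]
t 9.43 tcp [549.8 157.6 302.1] xhead 113.52 z [-0. -0. -1.] q [ 0.28  0.24  0.02  1.35 -0.    1.44] F [-0.8 -0.8 -0.4] T [ 0.05  0.01 -0.02] w 51.9 g 0.0
tool shift [ -0.3   4.9 140.1] wz 0.0091
-20 [407.5 327.6]
-13 [407.6 315.5]
13 [408.1 268.9]
20 [408.3 255.9]
```

>>> servo_tool:
  moves:
    - {"x":-0.3,"y":4.9,"z":0,"wx":0,"wy":0,"wz":0.022,"claw":120}
    - {"x":0,"y":0,"z":30,"wx":0,"wy":0,"wz":0,"claw":120}
    - {"x":0,"y":0,"z":30,"wx":0,"wy":0,"wz":0,"claw":120}
    - {"x":0,"y":0,"z":30,"wx":0,"wy":0,"wz":0,"claw":120}
    - {"x":0,"y":0,"z":30,"wx":0,"wy":0,"wz":0,"claw":120}
    - {"x":0,"y":0,"z":18,"wx":0,"wy":0,"wz":0,"claw":120}
    - {"x":0,"y":0,"z":0,"wx":0,"wy":0,"wz":0,"claw":160}
    - {"x":0,"y":0,"z":0,"wx":0,"wy":0,"wz":0,"claw":180}
  newtons: 50

```text
t: 10.1
tool_pos: [554.1, 159.2, 163.7]
orientation: [-0.001, 0.558, 0.83, -0.001]
wrist_force: [0.7, -0.2, 0.9]
grip_width: 25.2
grip_force: 0.0
```

Run:
```python
from h import *
togo(554.3,159.5,163,112)
```

```text
t 10.1 tcp [554.1 159.2 163.7] xhead 112.13 z [-0.002 -0.001 -1.   ] q [ 0.28  0.31 -0.21  1.05  0.    1.46] F [ 0.7 -0.2  0.9] T [ 0.04 -0.03  0.02] w 25.2 g 0.0
tool shift [0.2 0.4 0.7] wz 0.0022
```

Close, then lift.

>>> servo_tool:
  moves:
    - {"x":0,"y":0,"z":0,"wx":0,"wy":0,"wz":0,"claw":210}
    - {"x":0,"y":0,"z":0,"wx":0,"wy":0,"wz":0,"claw":235}
    - {"x":0,"y":0,"z":0,"wx":0,"wy":0,"wz":0,"claw":245}
    - {"x":0,"y":0,"z":0,"wx":0,"wy":0,"wz":0,"claw":245}
    - {"x":0,"y":0,"z":0,"wx":0,"wy":0,"wz":0,"claw":245}
    - {"x":0,"y":0,"z":0,"wx":0,"wy":0,"wz":0,"claw":245}

```text
t: 10.6
tool_pos: [555.8, 159.6, 166.1]
orientation: [0.001, 0.558, 0.83, 0.001]
wrist_force: [-0.4, -0.9, 7.6]
grip_width: 11.2
grip_force: 51.2
```

>>> servo_tool:
  moves:
    - {"x":0,"y":0,"z":-10,"wx":0,"wy":0,"wz":0,"claw":245}
    - {"x":0,"y":0,"z":-15,"wx":0,"wy":0,"wz":0,"claw":245}
    - {"x":0,"y":0,"z":-20,"wx":0,"wy":0,"wz":0,"claw":245}
    - {"x":0,"y":0,"z":-30,"wx":0,"wy":0,"wz":0,"claw":245}
    - {"x":0,"y":0,"z":-30,"wx":0,"wy":0,"wz":0,"claw":245}
    - {"x":0,"y":0,"z":0,"wx":0,"wy":0,"wz":0,"claw":245}

```text
t: 11.1
tool_pos: [557.0, 160.0, 275.8]
orientation: [0.003, 0.558, 0.83, 0.003]
wrist_force: [0.8, 1.5, -3.0]
grip_width: 11.2
grip_force: 49.8
```

Run:
```python
from h import *
togo(571+170*np.cos(np.radians(188.1)),-161+170*np.sin(np.radians(188.1)),268,98.1)
```

```text
t 11.1 tcp [557.  160.  275.8] xhead 112.11 z [ 0.008  0.002 -1.   ] q [ 0.28  0.25 -0.03  1.28  0.    1.46] F [ 0.8  1.5 -3. ] T [ 0.21 -0.22 -0.01] w 11.2 g 49.8
tool shift [-261.5 -272.9    5.7] wz 0.2445
```

>>> servo_tool:
  moves:
    - {"x":0,"y":0,"z":0,"wx":0,"wy":0,"wz":0.0815,"claw":245}
    - {"x":0,"y":0,"z":0,"wx":0,"wy":0,"wz":0.0815,"claw":245}
    - {"x":0,"y":0,"z":0,"wx":0,"wy":0,"wz":0.0815,"claw":245}

```text
t: 11.35
tool_pos: [554.1, 159.2, 268.9]
orientation: [-0.0, 0.657, 0.754, -0.0]
wrist_force: [0.0, 0.4, -3.8]
grip_width: 11.0
grip_force: 49.7
```

>>> servo_tool:
  moves:
    - {"x":-16,"y":-10,"z":0,"wx":0,"wy":0,"wz":0,"claw":245}
    - {"x":-32,"y":-20.1,"z":0,"wx":0,"wy":0,"wz":0,"claw":245}
    - {"x":-32,"y":-20.1,"z":0,"wx":0,"wy":0,"wz":0,"claw":245}
    - {"x":-32,"y":-20.1,"z":0,"wx":0,"wy":0,"wz":0,"claw":245}
    - {"x":-32,"y":-20.1,"z":0,"wx":0,"wy":0,"wz":0,"claw":245}
    - {"x":-32,"y":-20.1,"z":0,"wx":0,"wy":0,"wz":0,"claw":245}
    - {"x":-32,"y":-20.1,"z":0,"wx":0,"wy":0,"wz":0,"claw":245}
    - {"x":-32,"y":-20.1,"z":0,"wx":0,"wy":0,"wz":0,"claw":245}
    - {"x":-32,"y":-20.1,"z":0,"wx":0,"wy":0,"wz":0,"claw":245}
    - {"x":-32,"y":-20.1,"z":0,"wx":0,"wy":0,"wz":0,"claw":245}

```text
t: 12.18
tool_pos: [406.8, -169.7, 268.9]
orientation: [-0.0, 0.655, 0.755, -0.0]
wrist_force: [0.4, 0.1, -3.8]
grip_width: 11.2
grip_force: 49.9
```

>>> servo_tool:
  moves:
    - {"x":-16,"y":-10,"z":0,"wx":0,"wy":0,"wz":0,"claw":245}
    - {"x":0,"y":0,"z":0,"wx":0,"wy":0,"wz":0,"claw":245}
    - {"x":0,"y":0,"z":0,"wx":0,"wy":0,"wz":0,"claw":245}

```text
t: 12.43
tool_pos: [399.9, -186.4, 268.9]
orientation: [-0.0, 0.656, 0.754, 0.0]
wrist_force: [0.6, 1.0, -3.6]
grip_width: 11.2
grip_force: 49.9
```

Run:
```python
from h import *
togo(571+170*np.cos(np.radians(188.1)),-161+170*np.sin(np.radians(188.1)),255,98.1)
a=ctrl.capture("scene"); b=ctrl.capture("top")
c1=cv2.resize(a[30:190,140:300],(400,400),interpolation=cv2.INTER_CUBIC)
c2=cv2.resize(b[145:275,280:410],(400,400),interpolation=cv2.INTER_CUBIC)
cv2.imwrite("pics/c3.png",np.hstack([c1,c2])[:,:,::-1])
```

```text
t 12.43 tcp [ 399.9 -186.4  268.9] xhead 97.93 z [-0.001  0.001 -1.   ] q [-0.44  0.   -0.33  1.24  0.    1.  ] F [ 0.6  1.  -3.6] T [0.13 0.03 0.06] w 11.2 g 49.9
tool shift [ 1.   3.  13.9] wz -0.0029
```

View pics/c3.png

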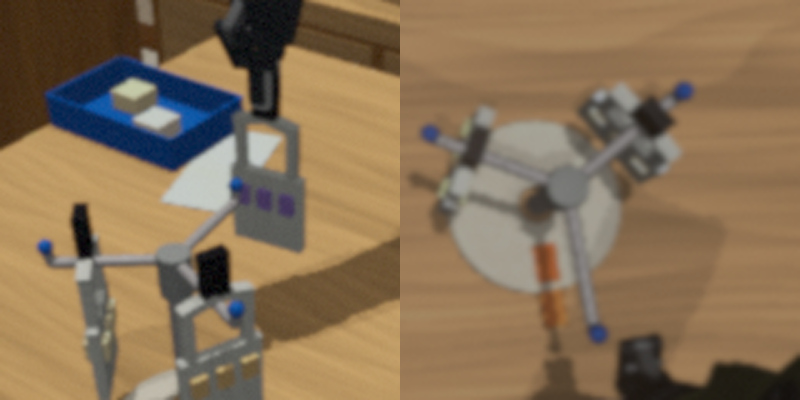

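The scene crop shows the holder upright in the gripper outside the free branch, its eye top near (268,129); in the top crop hub (567,185), free ball (597,333), pointer from (547,245) to (553,325).

Run:
```python
from ang import *
k=130/400
f=lambda u,v,z: hit("top",280+(u-400)*k,145+v*k,z)[:2]
H=f(567,185,208);B=f(597,333,216);P=f(553,325,10);F=f(534,207,4);P0=f(547,245,10)
an=lambda d: np.degrees(np.arctan2(d[1],d[0]))%360
print(H,B,P,F,"branch",an(B-H),np.hypot(*(B-H)),"ptr",an(P-H),an(P-F),an(P-P0))
H2=np.array([571,-161]); print(an(B-H2),an(P-H2))
for z in (225,230,235,240,245,250,255): print(z,((proj("scene",[400,-186.4,z])-[140,30])*2.5).round(1))
try: ang("top")
except Exception as e: print(e)
```

```text
[ 569.89773856 -161.05424471] [ 462.57726109 -176.11305597] [ 466.08954142 -173.816162  ] [ 568.26123441 -162.93925975] branch 187.987383346165 108.37182605133653 ptr 187.00863085301515 186.07665574712266 181.6380063734548
187.9353343472757 186.96490575110826
225 [266.  144.8]
230 [265.9 140.1]
235 [265.8 135.3]
240 [265.7 130.5]
245 [265.5 125.6]
250 [265.4 120.7]
255 [265.3 115.8]
40 8 ang 187.3 195.8 mid 191.5 width 6.5
48 12 ang 185.4 194.9 mid 190.1 width 8.6
56 10 ang 185.0 193.3 mid 189.2 width 8.6
```

Run:
```python
from h import *
im=ctrl.capture("scene").astype(int)
for v in range(56,120,1): print(v,round((v-30)*2.5), *[im[v,u].tolist() for u in (243,247,251)])
for z in (240,245,250,255,259,269,297,199,115): print(z,proj("scene",[400,-186.4,z]).round(1))
```

```text
56 65 [21, 20, 23] [18, 16, 19] [83, 70, 58]
57 68 [16, 12, 19] [24, 22, 21] [82, 67, 52]
58 70 [15, 8, 16] [41, 42, 40] [81, 67, 52]
59 72 [17, 17, 23] [61, 60, 59] [77, 64, 50]
60 75 [23, 23, 22] [69, 70, 70] [77, 61, 47]
61 78 [17, 21, 26] [69, 71, 70] [76, 60, 43]
62 80 [18, 22, 24] [70, 70, 67] [71, 56, 40]
63 82 [13, 20, 22] [72, 71, 70] [65, 50, 36]
64 85 [21, 21, 20] [71, 71, 70] [60, 48, 36]
65 88 [15, 13, 15] [72, 73, 72] [64, 52, 40]
66 90 [20, 22, 22] [71, 73, 71] [62, 50, 36]
67 92 [18, 19, 20] [72, 73, 72] [59, 46, 30]
68 95 [22, 20, 24] [71, 71, 71] [60, 44, 28]
69 98 [16, 12, 19] [72, 72, 70] [69, 51, 34]
70 100 [21, 19, 18] [70, 70, 69] [77, 57, 37]
71 102 [36, 37, 37] [69, 70, 69] [77, 57, 38]
72 105 [55, 53, 54] [68, 67, 67] [79, 59, 38]
73 108 [61, 62, 61] [59, 60, 59] [79, 60, 35]
74 110 [42, 42, 41] [43, 46, 42] [79, 60, 36]
75 112 [18, 18, 21] [16, 16, 22] [78, 56, 38]
76 115 [40, 41, 38] [18, 16, 15] [72, 60, 46]
77 118 [68, 69, 64] [29, 26, 31] [75, 72, 66]
78 120 [94, 92, 85] [58, 59, 54] [87, 88, 83]
79 122 [123, 108, 91] [93, 91, 80] [95, 96, 91]
80 125 [1
[... 1472 characters left out ...]
 54, 89] [84, 80, 95]
109 198 [73, 61, 94] [67, 55, 90] [81, 73, 90]
110 200 [74, 61, 93] [69, 57, 92] [79, 74, 89]
111 202 [75, 62, 93] [68, 55, 92] [79, 74, 88]
112 205 [74, 65, 93] [68, 55, 89] [75, 71, 85]
113 208 [81, 75, 91] [69, 58, 89] [79, 74, 87]
114 210 [89, 89, 86] [79, 73, 91] [83, 80, 89]
115 212 [91, 91, 87] [86, 84, 86] [83, 81, 87]
116 215 [92, 93, 87] [90, 91, 87] [87, 86, 85]
117 218 [89, 91, 86] [90, 90, 87] [92, 93, 89]
118 220 [92, 92, 88] [91, 92, 87] [93, 93, 88]
119 222 [91, 93, 87] [93, 91, 89] [92, 92, 87]
240 [246.3  82.2]
245 [246.2  80.2]
250 [246.2  78.3]
255 [246.1  76.3]
259 [246.1  74.7]
269 [246.   70.7]
297 [245.7  59.1]
199 [246.6  97.6]
115 [247.3 126.3]
```

>>> servo_tool:
  moves:
    - {"x":1,"y":3,"z":8,"wx":0,"wy":0,"wz":-0.003,"claw":245}
    - {"x":0,"y":0,"z":8,"wx":0,"wy":0,"wz":0,"claw":245}
    - {"x":0,"y":12,"z":0,"wx":0,"wy":0,"wz":0,"claw":245}
    - {"x":0,"y":12,"z":0,"wx":0,"wy":0,"wz":0,"claw":245}
    - {"x":0,"y":0,"z":0,"wx":0,"wy":0,"wz":0,"claw":245}
    - {"x":0,"y":0,"z":0,"wx":0,"wy":0,"wz":0,"claw":245}
    - {"x":0,"y":0,"z":0,"wx":0,"wy":0,"wz":0,"claw":245}

```text
t: 13.22
tool_pos: [427.7, -180.8, 253.3]
orientation: [-0.0, 0.654, 0.756, -0.0]
wrist_force: [0.1, 0.1, -3.7]
grip_width: 11.2
grip_force: 49.9
```

Run:
```python
from h import *
togo(571+66*np.cos(np.radians(188.1)),-161+66*np.sin(np.radians(188.1)),253,98.1)
```

```text
t 13.22 tcp [ 427.7 -180.8  253.3] xhead 98.3 z [-0. -0. -1.] q [-0.4   0.05 -0.32  1.2  -0.    1.03] F [ 0.1  0.1 -3.7] T [-0.03 -0.02  0.01] w 11.2 g 49.9
tool shift [-0.9 78.7  0.2] wz 0.0036
```

>>> servo_tool:
  moves:
    - {"x":-0.5,"y":10,"z":0,"wx":0,"wy":0,"wz":0.003,"claw":245}
    - {"x":0,"y":10,"z":0,"wx":0,"wy":0,"wz":0,"claw":245}
    - {"x":0,"y":10,"z":0,"wx":0,"wy":0,"wz":0,"claw":245}
    - {"x":0,"y":10,"z":0,"wx":0,"wy":0,"wz":0,"claw":245}
    - {"x":0,"y":0,"z":0,"wx":0,"wy":0,"wz":0,"claw":245}

```text
t: 13.63
tool_pos: [469.5, -175.6, 253.2]
orientation: [0.001, 0.655, 0.756, 0.0]
wrist_force: [0.2, 0.2, -3.8]
grip_width: 11.6
grip_force: 49.9
```

Run:
```python
from h import *
togo(571+66*np.cos(np.radians(188.1)),-161+66*np.sin(np.radians(188.1)),253,98.1)
a=ctrl.capture("scene"); b=ctrl.capture("wrist")
c1=cv2.resize(a[60:190,150:280],(400,400),interpolation=cv2.INTER_CUBIC)
c2=cv2.resize(b,(400,300),interpolation=cv2.INTER_CUBIC); c2=np.vstack([c2,c2[:100]*0])
cv2.imwrite("pics/c4.png",np.hstack([c1,c2])[:,:,::-1])
```

```text
t 13.63 tcp [ 469.5 -175.6  253.2] xhead 98.15 z [ 0.001  0.    -1.   ] q [-0.36  0.12 -0.24  1.21  0.    1.07] F [ 0.2  0.2 -3.8] T [ 0.06  0.03 -0.01] w 11.6 g 49.9
tool shift [ 0.2 36.6  0.3] wz 0.0009
```

View pics/c4.png

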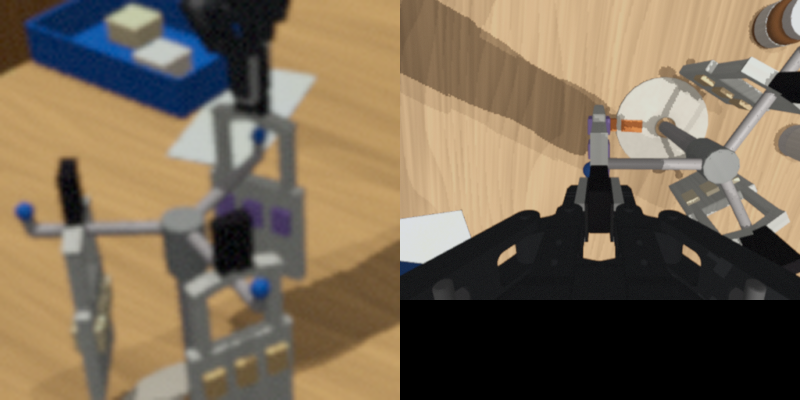

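The ball (259,135) is through the eye with no contact force, the branch coming through it. Continue to 66 mm and lower.

>>> servo_tool:
  moves:
    - {"x":0,"y":10,"z":0,"wx":0,"wy":0,"wz":0,"claw":245}
    - {"x":0,"y":10,"z":0,"wx":0,"wy":0,"wz":0,"claw":245}
    - {"x":0,"y":10,"z":0,"wx":0,"wy":0,"wz":0,"claw":245}
    - {"x":0,"y":6,"z":0,"wx":0,"wy":0,"wz":0,"claw":245}
    - {"x":0,"y":0,"z":8,"wx":0,"wy":0,"wz":0,"claw":245}
    - {"x":0,"y":0,"z":8,"wx":0,"wy":0,"wz":0,"claw":245}
    - {"x":0,"y":0,"z":6,"wx":0,"wy":0,"wz":0,"claw":245}
    - {"x":0,"y":0,"z":0,"wx":0,"wy":0,"wz":0,"claw":245}
    - {"x":0,"y":0,"z":0,"wx":0,"wy":0,"wz":0,"claw":245}

```text
t: 14.48
tool_pos: [501.7, -170.6, 230.5]
orientation: [-0.001, 0.656, 0.755, -0.0]
wrist_force: [-0.6, -0.1, -3.5]
grip_width: 11.5
grip_force: 49.9
```

>>> servo_tool:
  moves:
    - {"x":0,"y":0,"z":2,"wx":0,"wy":0,"wz":0,"claw":245}
    - {"x":0,"y":0,"z":2,"wx":0,"wy":0,"wz":0,"claw":245}
    - {"x":0,"y":0,"z":0,"wx":0,"wy":0,"wz":0,"claw":245}

```text
t: 14.73
tool_pos: [502.5, -170.8, 227.2]
orientation: [0.0, 0.655, 0.755, 0.0]
wrist_force: [0.1, 0.0, -3.1]
grip_width: 11.1
grip_force: 49.8
```

>>> servo_tool:
  moves:
    - {"x":0,"y":2,"z":1.5,"wx":0,"wy":0,"wz":0,"claw":245}
    - {"x":0,"y":0,"z":1.5,"wx":0,"wy":0,"wz":0,"claw":245}
    - {"x":0,"y":0,"z":0,"wx":0,"wy":0,"wz":0,"claw":245}
    - {"x":0,"y":0,"z":0,"wx":0,"wy":0,"wz":0,"claw":245}

```text
t: 15.07
tool_pos: [504.6, -170.4, 224.2]
orientation: [-0.0, 0.655, 0.755, -0.0]
wrist_force: [0.2, -0.4, -2.9]
grip_width: 10.9
grip_force: 49.8
```

>>> servo_tool:
  moves:
    - {"x":0,"y":0,"z":1,"wx":0,"wy":0,"wz":0,"claw":245}
    - {"x":0,"y":0,"z":0,"wx":0,"wy":0,"wz":0,"claw":245}
    - {"x":0,"y":0,"z":0,"wx":0,"wy":0,"wz":0,"claw":245}

```text
t: 15.32
tool_pos: [504.7, -170.5, 223.4]
orientation: [0.0, 0.655, 0.755, 0.0]
wrist_force: [0.8, -0.1, -2.4]
grip_width: 10.8
grip_force: 50.0
```

>>> servo_tool:
  moves:
    - {"x":0,"y":0,"z":1,"wx":0,"wy":0,"wz":0,"claw":245}
    - {"x":0,"y":0,"z":0,"wx":0,"wy":0,"wz":0,"claw":245}
    - {"x":0,"y":0,"z":0,"wx":0,"wy":0,"wz":0,"claw":245}

```text
t: 15.57
tool_pos: [504.8, -170.5, 223.2]
orientation: [0.0, 0.655, 0.755, 0.0]
wrist_force: [-2.0, 0.5, 4.7]
grip_width: 11.1
grip_force: 51.1
```

Run:
```python
from ang import *
togo(571+66*np.cos(np.radians(188.1)),-161+66*np.sin(np.radians(188.1)),223,98.1)
for n in("wrist","top"):
    try: ang(n)
    except Exception as e: print(e)
```

```text
t 15.57 tcp [ 504.8 -170.5  223.2] xhead 98.1 z [ 0.001 -0.    -1.   ] q [-0.33  0.19 -0.23  1.15  0.    1.1 ] F [-2.   0.5  4.7] T [ 0.14  0.53 -0.02] w 11.1 g 51.1
tool shift [0.1 0.9 0.2] wz -0.0001
40 96 ang 179.9 201.9 mid 190.9 width 16.9
48 17 ang 181.1 199.6 mid 190.3 width 16.8
80 32 ang 181.9 193.7 mid 187.8 width 17.3
88 110 ang 182.0 193.5 mid 187.8 width 18.4
96 109 ang 182.5 193.1 mid 187.8 width 18.5
104 22 ang 183.0 192.7 mid 187.8 width 18.4
ball [507.8  49.4] 102.5 71.38
ball [172.8 237.4] 110.2 187.85
80 5 ang 185.9 190.1 mid 188.0 width 6.0
88 8 ang 185.5 191.0 mid 188.2 width 8.9
96 8 ang 186.5 191.4 mid 189.0 width 8.5
```

Seated on the branch, still aligned (pointer 187.8°, ball 187.9°). Unload slightly, then open gently.

>>> servo_tool:
  moves:
    - {"x":0,"y":0,"z":-0.6,"wx":0,"wy":0,"wz":0,"claw":245}
    - {"x":0,"y":0,"z":0,"wx":0,"wy":0,"wz":0,"claw":215}
    - {"x":0,"y":0,"z":0,"wx":0,"wy":0,"wz":0,"claw":205}
    - {"x":0,"y":0,"z":0,"wx":0,"wy":0,"wz":0,"claw":195}
    - {"x":0,"y":0,"z":0,"wx":0,"wy":0,"wz":0,"claw":187}
    - {"x":0,"y":0,"z":0,"wx":0,"wy":0,"wz":0,"claw":187}
    - {"x":0,"y":0,"z":0,"wx":0,"wy":0,"wz":0,"claw":187}
  newtons: 20

```text
t: 16.25
tool_pos: [504.7, -170.5, 222.8]
orientation: [0.0, 0.655, 0.755, -0.0]
wrist_force: [-1.0, 0.2, -0.0]
grip_width: 22.7
grip_force: 0.0
```

>>> servo_tool:
  moves:
    - {"x":0,"y":0,"z":-5,"wx":0,"wy":0,"wz":0,"claw":187}
    - {"x":0,"y":0,"z":-10,"wx":0,"wy":0,"wz":0,"claw":187}
    - {"x":0,"y":0,"z":-15,"wx":0,"wy":0,"wz":0,"claw":187}
    - {"x":0,"y":0,"z":-25,"wx":0,"wy":0,"wz":0,"claw":187}
    - {"x":0,"y":0,"z":-30,"wx":0,"wy":0,"wz":0,"claw":187}
    - {"x":0,"y":0,"z":-30,"wx":0,"wy":0,"wz":0,"claw":187}
    - {"x":0,"y":-20,"z":0,"wx":0,"wy":0,"wz":0,"claw":187}
    - {"x":0,"y":-30,"z":0,"wx":0,"wy":0,"wz":0,"claw":187}
    - {"x":0,"y":-30,"z":0,"wx":0,"wy":0,"wz":0,"claw":187}
    - {"x":0,"y":0,"z":0,"wx":0,"wy":0,"wz":0,"claw":187}

```text
t: 17.08
tool_pos: [421.6, -181.9, 339.6]
orientation: [0.0, 0.656, 0.755, -0.001]
wrist_force: [0.6, -0.0, 0.1]
grip_width: 23.0
grip_force: 0.0
```

Run:
```python
from ang import *
st()
for n in("wrist","top"):
    try: ang(n)
    except Exception as e: print(e)
a=ctrl.capture("scene"); b=ctrl.capture("wrist")
c1=cv2.resize(a[60:190,150:280],(400,400),interpolation=cv2.INTER_CUBIC)
c2=cv2.resize(b,(400,300),interpolation=cv2.INTER_CUBIC); c2=np.vstack([c2,c2[:100]*0])
cv2.imwrite("pics/c5.png",np.hstack([c1,c2])[:,:,::-1])
```

```text
t 17.08 tcp [ 421.6 -181.9  339.6] xhead 98.0 z [-0.    -0.001 -1.   ] q [-0.41  0.02 -0.15  1.4  -0.    1.02] F [ 0.6 -0.   0.1] T [-0.06 -0.01  0.04] w 23.0 g 0.0
64 16 ang 183.2 195.3 mid 189.3 width 14.4
72 17 ang 181.9 193.0 mid 187.4 width 14.8
80 63 ang 182.0 194.1 mid 188.0 width 17.7
88 27 ang 183.5 190.4 mid 187.0 width 11.2
96 26 ang 184.8 189.3 mid 187.1 width 7.8
104 9 ang 185.0 188.4 mid 186.7 width 6.3
ball [504.2  72.2] 105.7 69.2
ball [300.6 182.8] 110.2 187.86
ball [462.4 278.8] 109.4 306.14
need at least one array to concatenate
```

View pics/c5.png

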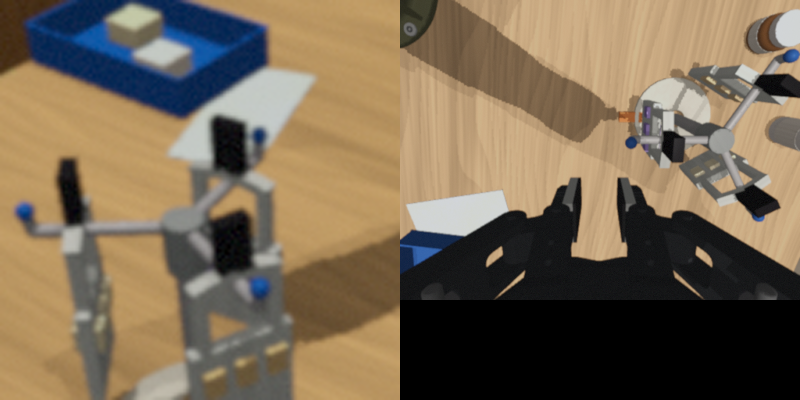

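The holder hangs by its eye on the free branch, with its tab at about (230,145) in the scene crop. The branch is still at 187.9°, over the pointer, and the gripper is clear.

```bash
python3 -c "
from bench import ctrl
print(ctrl.close_job())"
```

```text
the job is handed in; nothing more can be done
None
```

The job is handed in: the free branch stands above the pointer (187.9° against about 188° measured), the loose holder hangs freely on it, and the jar, carton and spray bottle were not touched.

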